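# Fetch the orange-capped jar from behind the spring flap and weigh it

## Robot

A 7-joint arm with a two-finger parallel gripper is mounted at the origin on the work surface. World frame = base frame: x ahead of the robot, y to its left, z up, the work surface at z = 0. Lengths are in m, angles in rad, forces in N, time in s.
With the tool pointing down it reaches from about 0.4 to 0.9 m from the base axis. Payload 5.5 kg.
Tool frame: the origin (TCP) lies at the very end of the fingers, on their centre line; the grasp point (between the pads) lies 19 mm behind it; x points along the fingers, y is the direction in which the jaws open and shut, and the axes are right-handed (so a half turn about x gives the same grasp; the last joint's range is limited). The gripper opens to 92 mm and grips with 3 to 60 N. Pads are 19 mm wide; open, the fingers measure 130 mm over their backs; the gripper's body (75 mm by 190 mm) begins 47 mm behind the grasp point.
Start: joints at [-1.014, 0.501, -0.427, 1.55, 0.221, 1.138, -0.21], TCP at [0.188, 0.622, 0.227] pointing down, gripper open.
Joint ranges: [-2.88, 2.88], [-0.31, 2.03], [-1.54, 1.56], [0.2, 2.42], [-1.41, 4.55], [0.19, 2.02], [-2.57, 2.57]. Speed limits (rad/s): [2.57, 2.57, 3.14, 3.14, 3.14, 3.14, 3.14].

## Interface

Orientations are given as a rotation vector (axis times angle).
In Python, from station import read_state, snapshot, camera_info, close_job gives the robot as it stands.
- The arm moves only by the tool jog_arm, never from a script. Its argument "moves" is a list of rows, each an object of numbers: "wx", "wy", "wz": the turn, a rotation vector about the tool's x, y, z in rad; "tx", "ty", "tz": the shift along the tool's x, y, z in m; "jaw": the finger opening in m, from 0 to 0.0918. In form: [{"wx": .., "wy": .., "wz": .., "tx": .., "ty": .., "tz": .., "jaw": ..}, ...]. A call has 1 to 10 rows; each row shifts and turns the commanded pose from where the row before left it, along the tool's axes as they then stand; what a row does not reach is not made up. A row lasts 1/12 s, in which the tool goes at most 41.7 mm and 7.16 degrees, less where a joint would pass 70% of its speed; a pose out of reach is approached as far as the arm can. A call with a gripper value outside its range is refused whole. The fingers move at their own pace and stop on an object; the grip force is fixed at half the most. Time passes only in rows, so rows that do not move let the fingers close. It gives the time, the measured TCP pose, the force and the opening at its end, in the units of the state.
- read_state(): the state, without advancing time (a new reading comes with each control period).
- snapshot(name): name is "scene" or "top" or "wrist"; returns (picture, depth): 400x640x3 uint8, red, green, blue; 400x640 float32, m along the optical axis (not along the pixel's ray), 0 where there is no reading.
- camera_info(name): a dict with "mtx" (3x3 intrinsics, pixels), "D" ([k1, k2, p1, p2, k3] as OpenCV has them; the pictures are not rectified), "R" (3x3) and "t" (3): a world point X has camera coordinates R X + t; the wrist camera has in their place "T_tool_cam" (4x4, takes a point from camera to tool coordinates, whose origin is the TCP and whose axes are the tool frame's). Camera axes: x right, y down, z forward; pixel columns grow to the right and rows downward; lengths in m; the calibration is good to about 2 mm. A picture is of the moment at which its call begins: read the wrist's pose just before it. camera_info takes no time and is no camera call.
- close_job(): hands the job in, once; it reports no verdict.
The state is a dict: "time": time; "q": joint angles; "dq": joint speeds; "effort": joint torques, N m; "tcp_pos": TCP position; "tool_rot": TCP orientation; "contact_force": force on the tool from outside, world axes, zero at the start; "ft_torque": the same for the moment, N m; "grip_width": finger opening in m.
Only numpy, scipy, OpenCV 4.12 (cv2) and the standard library are available. Lean on these libraries where they do the work, as an engineer would, in place of code of your own. Each camera call takes 0.05 s, during which the arm holds its last target. There are 200 camera calls.

## Task

In the dust-cover tray, push the clear spring-closing flap back with the hand and keep it held open while you take hold of the jar with the orange cap and lift it off the tray floor. Then bring the jar out, let the flap close, and gently set the jar down upright in the middle of the balance's round steel pan and let go. Leave the blue-capped jar standing where it is.

Things in the scene. Friction and masses are not known exactly. Their poses are not given: they have to be found in the camera images.
- jar_orange: Amber glass jar with ORANGE cap, 36 mm diameter, 45 mm tall, 40-85 g. Origin: centre of underside. Stands left or right in a low tray under the flap, 37-47 mm in front of the hinge line, some 16-26 mm behind the flap's closed free edge. Tray floor 6 mm above the bench, 135 deep x 310 wide; front lip 12, side lips 14, rear wall 20 mm above the bench; open in front and at the sides.
- jar_blue: Bystander: green glass jar with BLUE cap, same size, on the same tray floor, 96-141 mm from the orange-capped jar along the tray's width. Origin: centre of underside. Leave it alone. Way in: a hand pointing down, fingertips near the tray floor, moves level from in front to the rear, its back pushing the flap, one finger passing either side of the orange-capped jar; out the same way.
- flap_edge (a point): Middle of the free top edge of the clear flap, 270 wide, 120 mm long, white rim. Hinged along its LOWER edge on the tray's rear wall, 20 mm above the bench; closed, it leans 0.55 rad from upright to the front, over the jars, edge at 122 mm. Axes: y along the hinge, z from hinge to edge, x rearward and up. Pushed rearward it rises to upright, at most 0.42 rad beyond. Spring shuts it, 2-5 N at the edge.
- pan (a point): Centre of the top face of the balance's round flat steel pan, 110 mm diameter, 66 mm above the bench; z up. The balance is a low white box, 200 deep x 165 mm wide, its top 54 mm above the bench, display at its front, on the other side of the robot's midline from the tray. Neither moves.

How it is judged:
On the way, in this order (a step that is already met when the one before it is completed fails the run):
1. the flap is pushed back (panel within 22 degrees of upright) while the orange-capped jar still stands in the tray (angle between flap_edge's own z axis and vertical below 0.38 rad and height (world z) of jar_orange below 0.011 m), for 0.1 s.
2. the jar is gripped and lifted off the tray floor by 8 mm while the flap is still held back (angle between flap_edge's own z axis and vertical below 0.38 rad and height (world z) of jar_orange above 0.014 m and contact force between the fingers and jar_orange above 0.5 N), for 0.05 s.
At the end, for the whole second after the job is handed in: The orange-capped jar stands upright (within 6 degrees) and at rest on the pan, its centre within 25 mm of the pan's centre; the flap is closed again (within 4 degrees); the blue-capped jar stands upright within 20 mm of its starting place (horizontal distance between jar_orange and pan below 0.025 m and z of jar_orange in the frame of pan between -0.006 and 0.006 m and angle between each of jar_orange, jar_blue's own z axis and vertical below 0.1 rad and linear speed of jar_orange below 0.02 m/s and angle between flap_edge's own z axis and vertical above 0.48 rad and distance of jar_blue from where it was at the start of the episode below 0.02 m); the robot touches nothing.
It fails at once if the blue-capped jar is shoved more than 20 mm or tipped over (distance of jar_blue from where it was at the start of the episode above 0.02 m or angle between jar_blue's own z axis and vertical above 0.35 rad).
It fails at once if the orange-capped jar is let go more than 15 mm above the pan (contact force between the fingers and jar_orange below 0.02 N and z of jar_orange in the frame of pan above 0.015 m and horizontal distance between jar_orange and pan below 0.08 m).
It also fails if it takes over 46 s, if anything falls off the work surface, if the arm or the gripper's body presses on something with over 40 N, if the wrist force passes 120 N, or if a joint passes its speed limit or range.

## Working session

There is one attempt and no reset: what is moved stays moved. The work goes in short steps, Python scripts to look and compute and a tool call to move; the robot and the scene stay as the last step left them, time stands still between calls to the robot, and variables do not carry over. Pictures are saved under pics/ and viewed, about 8 in all and at most 12, crops included, and the job is handed in when it is done.

Besides the shell and the picture viewer there is one more tool, called after ">>>" by a JSON object that holds its "name" and its "arguments", one argument or row to a line. jog_arm: Moves the arm, as the interface text tells. Its arguments: {"type":"object","properties":{"moves":{"type":"array"}},"required":["moves"]}

```bash
mkdir -p pics; cat > h.py <<'E'
import numpy as np, cv2
from station import *
from scipy.spatial.transform import Rotation as Ro
def world(name,u,v,z=None,depth=None,st=None):
    c=camera_info(name);n=cv2.undistortPoints(np.array([[[u,v]]],float),np.array(c["mtx"]),np.array(c["D"]))[0,0]
    ray=np.array([n[0],n[1],1.])
    if "R" in c and c["R"] is not None:
        R=np.array(c["R"]).T;o=-R@np.array(c["t"])
    else:
        T=np.array(c["T_tool_cam"]);Rt=Ro.from_rotvec(st["tool_rot"]).as_matrix()
        R=Rt@T[:3,:3];o=np.array(st["tcp_pos"])+Rt@T[:3,3]
    d=R@ray
    s=depth if z is None else (z-o[2])/d[2]
    return o+s*d
E
python3 - <<'E'
from h import *
s=read_state();print({k:np.round(v,3) for k,v in s.items()})
print(Ro.from_rotvec(s["tool_rot"]).as_matrix().round(3))
for n in("scene","top"):
    p,d=snapshot(n);cv2.imwrite(f"pics/{n}0.png",p[:,:,::-1]);np.save(f"pics/{n}0.npy",d)
E
```

```text
{'time': np.float64(0.0), 'q': array([-1.014,  0.502, -0.427,  1.551,  0.221,  1.138, -0.21 ]), 'dq': array([-0.   , -0.   ,  0.001, -0.001, -0.002,  0.001, -0.001]), 'effort': array([ 0.0000e+00, -5.6659e+01, -5.8160e+00, -2.7911e+01, -6.8000e-02,
        3.1000e-02,  0.0000e+00]), 'tcp_pos': array([0.188, 0.621, 0.226]), 'tool_rot': array([ 0.229,  1.559, -0.232]), 'contact_force': array([ 0.336, -0.257,  0.416]), 'ft_torque': array([-0.04 ,  0.022, -0.057]), 'grip_width': np.float64(0.092)}
[[-0.001  0.29   0.957]
 [-0.002  0.957 -0.29 ]
 [-1.    -0.002 -0.   ]]
```

View pics/scene0.png

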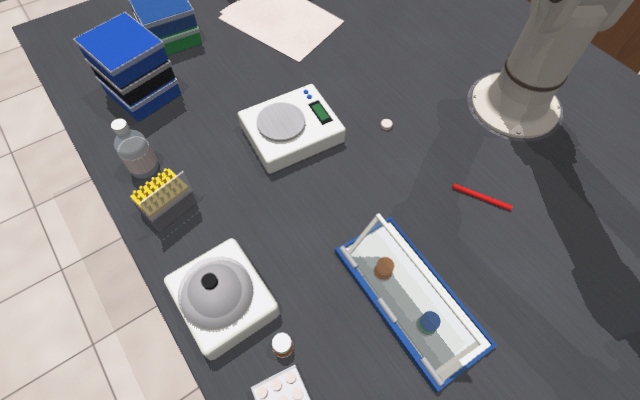

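View pics/top0.png

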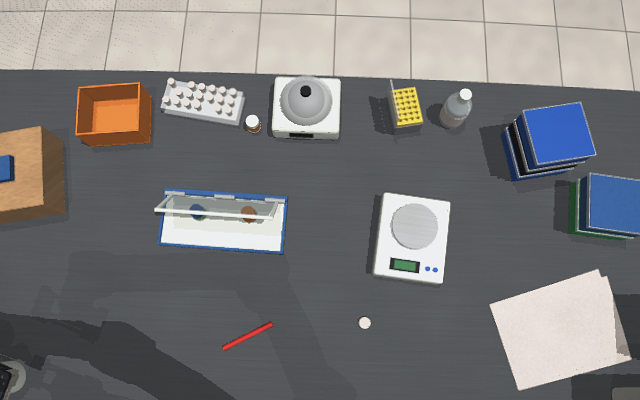

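The scene view shows the tray at right (orange cap ≈(384,267), blue ≈(430,321)) and the pan at ≈(281,121). In the top view, the tray is at x 160–287, y 190–253, with the orange jar behind the flap at ≈(249,213), the blue jar at ≈(197,211) and the pan at ≈(414,226).

```bash
python3 - <<'E'
import cv2
a=cv2.imread("pics/top0.png")[180:262,145:300];b=cv2.imread("pics/scene0.png")[205:390,325:500]
cv2.imwrite("pics/ct.png",cv2.resize(a,None,fx=5,fy=5,interpolation=cv2.INTER_CUBIC));cv2.imwrite("pics/cs.png",cv2.resize(b,None,fx=3.2,fy=3.2,interpolation=cv2.INTER_CUBIC))
from h import *
for n,u,v,z in[("top",414,226,.066),("top",249,214,.051),("top",197,211,.051),("scene",384,267,.051),("scene",430,320,.051),("scene",281,121,.066)]:
    print(n,u,v,world(n,u,v,z).round(3))
E
```

```text
top 414 226 [ 0.536 -0.238  0.066]
top 249 214 [0.553 0.154 0.051]
top 197 211 [0.556 0.28  0.051]
scene 384 267 [0.566 0.162 0.051]
scene 430 320 [0.562 0.284 0.051]
scene 281 121 [ 0.541 -0.236  0.066]
```

View pics/ct.png

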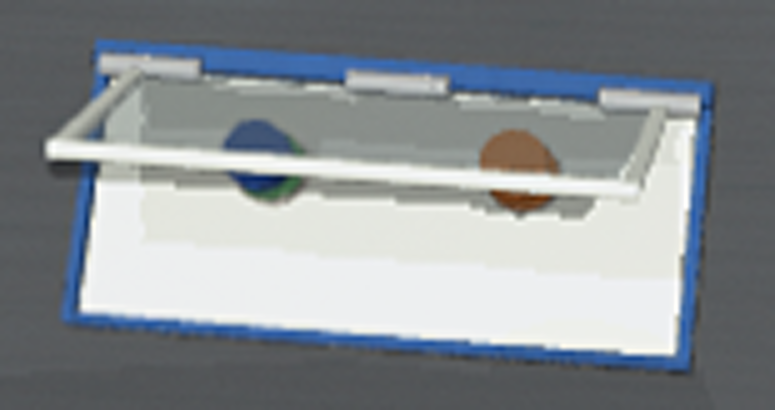

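View pics/cs.png

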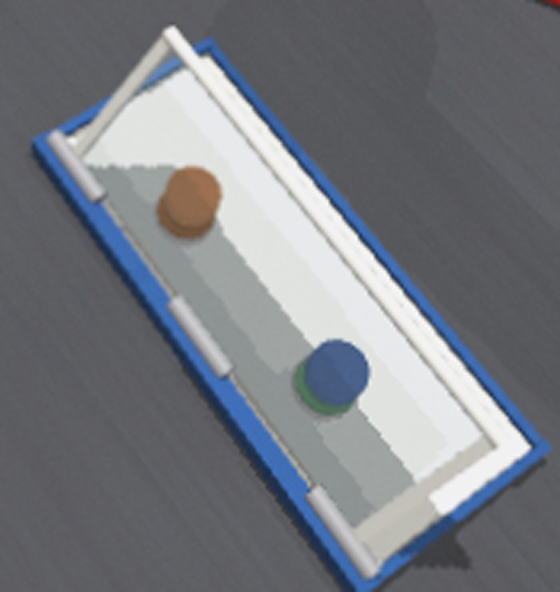

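The top crop (5x, offset 145,180) gives the orange cap centre ≈(519,171) and the tray corners: rear (97,42) and (713,85), front (690,368) and (65,322). The scene crop (3.2x, offset 325,205) gives the orange cap ≈(191,197) and the blue cap ≈(336,371), with rear corners (35,145) and (358,590) and front corners (208,40) and (548,448).

```bash
python3 - <<'E'
from h import *
T=lambda a,b,z:world("top",145+(a+.5)/5-.5,180+(b+.5)/5-.5,z)
S=lambda a,b,z:world("scene",325+(a+.5)/3.2-.5,205+(b+.5)/3.2-.5,z)
t=[T(97,42,.02),T(713,85,.02),T(690,368,.012),T(65,322,.012)]
s=[S(358,590,.02),S(35,145,.02),S(208,40,.012),S(548,448,.012)]
for c in(t,s):
    c=np.array(c);print(c.round(3).tolist(),[np.linalg.norm((c[i]-c[(i+1)%4])[:2]).round(3) for i in range(4)],np.degrees(np.arctan2((c[0]-c[1])[0],(c[0]-c[1])[1])).round(1),np.degrees(np.arctan2((c[3]-c[2])[0],(c[3]-c[2])[1])).round(1))
for f,o,b in((T,(519,171),(259,160)),(S,(191,197),(336,371))): print(f(*o,.051).round(4),f(*b,.051).round(4))
D=np.load("pics/top0.npy");E=np.load("pics/scene0.npy")
for n,d,u,v in(("top",D,249,212),("top",D,197,208),("scene",E,385,266),("scene",E,430,321),("top",D,270,240),("scene",E,281,121),("top",D,414,226)): print(n,u,v,d[v,u],world(n,u,v,depth=d[v,u]).round(4))
# pan from top
p=cv2.imread("pics/top0.png")
for n in("top","scene"):
    c=camera_info(n);print(n,(-np.array(c["R"]).T@c["t"]).round(3))
E
```

```text
[[0.617, 0.377, 0.02], [0.606, 0.068, 0.02], [0.467, 0.072, 0.012], [0.477, 0.381, 0.012]] [np.float64(0.31), np.float64(0.14), np.float64(0.309), np.float64(0.14)] 2.0 1.9
[[0.621, 0.374, 0.02], [0.611, 0.073, 0.02], [0.471, 0.074, 0.012], [0.481, 0.382, 0.012]] [np.float64(0.302), np.float64(0.14), np.float64(0.308), np.float64(0.14)] 1.8 1.8
[0.5537 0.1559 0.051 ] [0.5543 0.2818 0.051 ]
[0.5646 0.1614 0.051 ] [0.5637 0.2849 0.051 ]
top 249 212 1.1456568 [0.5478 0.1465 0.1039]
top 197 208 1.1573787 [0.5546 0.2698 0.0941]
scene 385 266 0.7760731 [0.5709 0.1663 0.0716]
scene 430 321 0.72659326 [0.5713 0.2869 0.0717]
top 270 240 1.224743 [0.4981 0.1047 0.0115]
scene 281 121 0.9525241 [ 0.5413 -0.2349  0.0674]
top 414 226 1.1728213 [ 0.5351 -0.2369  0.0712]
top [ 0.329 -0.028  1.228]
scene [0.84  0.328 0.802]
```

>>> {"name": "jog_arm", "arguments": {
  "moves": [
    {"wx": -0.0875},
    {"wx": -0.0875},
    {"wx": -0.0875},
    {"ty": -0.032,"tz": 0.018},
    {"ty": -0.032,"tz": 0.018},
    {"ty": -0.032,"tz": 0.018},
    {"ty": -0.032,"tz": 0.018},
    {"ty": -0.032,"tz": 0.018},
    {"ty": -0.032,"tz": 0.018},
    {"ty": -0.032,"tz": 0.018}
  ]
}}

```text
validation failed for argument at $.mo...
```

>>> {"name": "jog_arm", "arguments": {
  "moves": [
    {"ty": -0.032,"tz": 0.018},
    {"ty": -0.032,"tz": 0.018},
    {"ty": -0.032,"tz": 0.018},
    {"ty": -0.032,"tz": 0.018},
    {"ty": -0.032,"tz": 0.018},
    {"ty": -0.032,"tz": 0.018},
    {"ty": -0.032,"tz": 0.018},
    {},
    {}
  ]
}}

```text
validation failed for argument at $.mo...
```

```bash
python3 - <<'E'
from h import *
s=read_state();print({k:np.round(v,4) for k,v in s.items() if k in("time","q","tcp_pos","contact_force")})
print(Ro.from_rotvec(s["tool_rot"]).as_matrix().round(3));print(np.array(camera_info("wrist")["T_tool_cam"]).round(3))
p,d=snapshot("wrist");cv2.imwrite("pics/w1.png",p[:,:,::-1]);np.save("pics/w1.npy",d)
import json;json.dump({k:np.array(v).tolist() for k,v in s.items()},open("pics/w1.json","w"))
E
```

```text
{'time': np.float64(0.1), 'q': array([-1.0138,  0.5018, -0.4268,  1.5513,  0.2208,  1.1383, -0.2103]), 'tcp_pos': array([0.1881, 0.6215, 0.2258]), 'contact_force': array([ 0.4382, -0.6258, -0.1673])}
[[-0.001  0.29   0.957]
 [-0.002  0.957 -0.29 ]
 [-1.    -0.002 -0.   ]]
[[-0.001 -0.245  0.969 -0.158]
 [ 1.    -0.     0.     0.   ]
 [ 0.     0.969  0.245 -0.066]
 [ 0.     0.     0.     1.   ]]
```

View pics/w1.png

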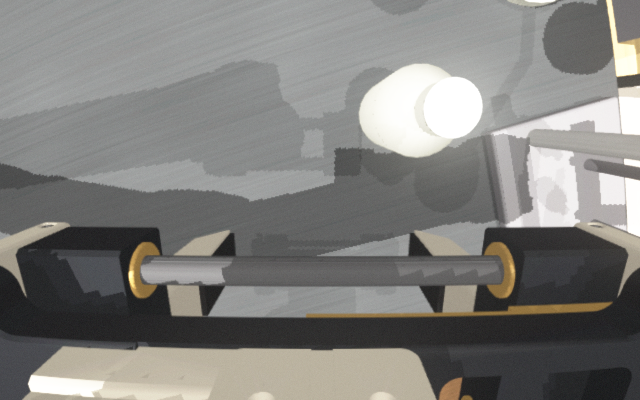

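The call was rejected, probably because it needs all fields. The wrist camera looks out on the tool's −z side and the gripper hides image rows below ~225. I will first view the jar from above and behind the flap edge.

>>> {"name": "jog_arm", "arguments": {
  "moves": [
    {"wx": -0.0875,"wy": 0,"wz": 0,"tx": 0,"ty": 0,"tz": 0,"jaw": 0.0918},
    {"wx": -0.0875,"wy": 0,"wz": 0,"tx": 0,"ty": 0,"tz": 0,"jaw": 0.0918},
    {"wx": -0.0875,"wy": 0,"wz": 0,"tx": 0,"ty": 0,"tz": 0,"jaw": 0.0918},
    {"wx": 0,"wy": 0,"wz": 0,"tx": 0,"ty": -0.025,"tz": 0.0237,"jaw": 0.0918},
    {"wx": 0,"wy": 0,"wz": 0,"tx": 0,"ty": -0.025,"tz": 0.0237,"jaw": 0.0918},
    {"wx": 0,"wy": 0,"wz": 0,"tx": 0,"ty": -0.025,"tz": 0.0237,"jaw": 0.0918},
    {"wx": 0,"wy": 0,"wz": 0,"tx": 0,"ty": -0.025,"tz": 0.0237,"jaw": 0.0918},
    {"wx": 0,"wy": 0,"wz": 0,"tx": 0,"ty": -0.025,"tz": 0.0237,"jaw": 0.0918},
    {"wx": 0,"wy": 0,"wz": 0,"tx": 0,"ty": -0.025,"tz": 0.0237,"jaw": 0.0918},
    {"wx": 0,"wy": 0,"wz": 0,"tx": 0,"ty": -0.025,"tz": 0.0237,"jaw": 0.0918}
  ]
}}

```text
time: 0.98
tcp_pos: [0.3493, 0.4405, 0.2265]
tool_rot: [0.024, 1.571, -0.025]
contact_force: [0.2, 0.9, 0.1]
grip_width: 0.092
```

>>> {"name": "jog_arm", "arguments": {
  "moves": [
    {"wx": 0,"wy": 0,"wz": 0,"tx": 0,"ty": -0.027,"tz": 0.026,"jaw": 0.0918},
    {"wx": 0,"wy": 0,"wz": 0,"tx": 0,"ty": -0.027,"tz": 0.026,"jaw": 0.0918},
    {"wx": 0,"wy": 0,"wz": 0,"tx": 0,"ty": -0.027,"tz": 0.026,"jaw": 0.0918},
    {"wx": 0,"wy": 0,"wz": 0,"tx": 0,"ty": -0.027,"tz": 0.026,"jaw": 0.0918},
    {"wx": 0,"wy": 0,"wz": 0,"tx": 0,"ty": -0.027,"tz": 0.026,"jaw": 0.0918},
    {"wx": 0,"wy": 0,"wz": 0,"tx": 0,"ty": -0.027,"tz": 0.026,"jaw": 0.0918},
    {"wx": 0,"wy": 0,"wz": 0,"tx": 0,"ty": -0.027,"tz": 0.026,"jaw": 0.0918},
    {"wx": 0,"wy": 0,"wz": 0,"tx": 0,"ty": -0.027,"tz": 0.026,"jaw": 0.0918},
    {"wx": 0,"wy": 0,"wz": 0,"tx": 0,"ty": -0.027,"tz": 0.026,"jaw": 0.0918},
    {"wx": 0,"wy": 0,"wz": 0,"tx": 0,"ty": -0.027,"tz": 0.026,"jaw": 0.0918}
  ]
}}

```text
time: 1.82
tcp_pos: [0.6008, 0.1624, 0.2265]
tool_rot: [0.024, 1.571, -0.025]
contact_force: [0.7, 0.2, -0.1]
grip_width: 0.0916
```

>>> {"name": "jog_arm", "arguments": {
  "moves": [
    {"wx": 0,"wy": 0,"wz": 0,"tx": 0,"ty": 0,"tz": 0,"jaw": 0.0918},
    {"wx": 0,"wy": 0,"wz": 0,"tx": 0,"ty": 0,"tz": 0,"jaw": 0.0918},
    {"wx": 0,"wy": 0,"wz": 0,"tx": 0,"ty": 0,"tz": 0,"jaw": 0.0918}
  ]
}}

```text
time: 2.07
tcp_pos: [0.5995, 0.1643, 0.2262]
tool_rot: [0.025, 1.572, -0.025]
contact_force: [-0.9, -0.1, 0.8]
grip_width: 0.0917
```

```bash
python3 - <<'E'
from h import *
s=read_state();print({k:np.round(v,4) for k,v in s.items() if k in("time","q","tcp_pos","contact_force")})
print(Ro.from_rotvec(s["tool_rot"]).as_matrix().round(3))
p,d=snapshot("wrist");cv2.imwrite("pics/w2.png",p[:,:,::-1]);np.save("pics/w2.npy",d)
import json;json.dump({k:np.array(v).tolist() for k,v in s.items()},open("pics/w2.json","w"))
E
```

```text
{'time': np.float64(2.0667), 'q': array([-0.0957,  0.4329, -0.2856,  1.6297,  0.132 ,  1.0992,  1.1225]), 'tcp_pos': array([0.5995, 0.1643, 0.2262]), 'contact_force': array([-0.9493, -0.0934,  0.8077])}
[[-0.001  0.032  0.999]
 [ 0.001  0.999 -0.032]
 [-1.     0.    -0.001]]
```

View pics/w2.png

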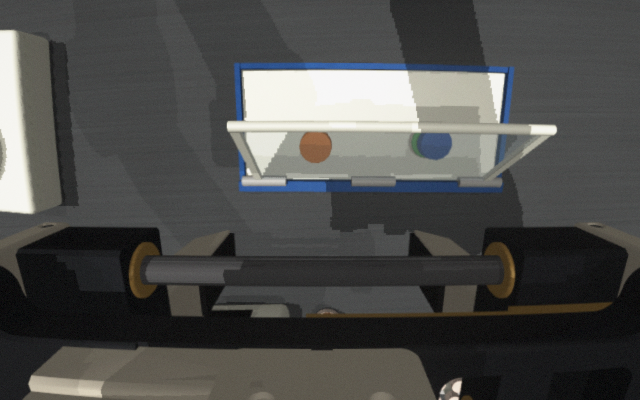

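The wrist view shows the tray square to the tool, the orange cap at ≈(315.5,146), the blue cap at ≈(435,144), the hinge row at ≈181, and tray corners (236,65), (512,69), (501,191) and (239,190).

```bash
python3 - <<'E'
from h import *
import json
s=json.load(open("pics/w2.json"))
W=lambda u,v,z:world("wrist",u,v,z,st=s).round(4)
print("corners FR FL RL RR",W(236,65,.012),W(512,69,.012),W(501,191,.02),W(239,190,.02))
print("hinge",W(264,181,.02),W(373,181,.02),W(480,181,.02))
print("orange",W(315.5,146,.051),"blue",W(435,144,.051),"edge",W(230,126,.122),W(555,129,.122))
a=cv2.imread("pics/w2.png")
hsv=cv2.cvtColor(a,cv2.COLOR_BGR2HSV);m=cv2.inRange(hsv,(3,90,60),(18,255,255));m[:,:280]=0;m[:,350:]=0;m[:120]=0;m[180:]=0
y,x=np.nonzero(m);print(len(x),x.min(),x.max(),y.min(),y.max(),x.mean(),y.mean())
E
```

```text
corners FR FL RL RR [0.4695 0.0751 0.012 ] [0.4804 0.3819 0.012 ] [0.6185 0.3767 0.02  ] [0.6076 0.0684 0.02  ]
hinge [0.598  0.0984 0.02  ] [0.6021 0.2238 0.02  ] [0.6057 0.3499 0.02  ]
orange [0.558  0.1597 0.051 ] blue [0.5594 0.2832 0.051 ] edge [0.5346 0.0933 0.122 ] [0.5435 0.36   0.122 ]
788 300 330 132 162 315.0774111675127 146.43781725888326
```

>>> {"name": "jog_arm", "arguments": {
  "moves": [
    {"wx": 0,"wy": 0,"wz": 0,"tx": 0,"ty": -0.0055,"tz": -0.032,"jaw": 0.0918},
    {"wx": 0,"wy": 0,"wz": 0,"tx": 0,"ty": 0,"tz": -0.032,"jaw": 0.0918},
    {"wx": 0,"wy": 0,"wz": 0,"tx": 0,"ty": 0,"tz": -0.032,"jaw": 0.0918},
    {"wx": 0,"wy": 0,"wz": 0,"tx": 0,"ty": 0,"tz": -0.032,"jaw": 0.0918},
    {"wx": 0,"wy": 0,"wz": 0,"tx": 0,"ty": 0,"tz": -0.032,"jaw": 0.0918},
    {"wx": 0,"wy": 0,"wz": 0,"tx": 0.03,"ty": 0,"tz": 0,"jaw": 0.0918},
    {"wx": 0,"wy": 0,"wz": 0,"tx": 0.03,"ty": 0,"tz": 0,"jaw": 0.0918},
    {"wx": 0,"wy": 0,"wz": 0,"tx": 0.03,"ty": 0,"tz": 0,"jaw": 0.0918},
    {"wx": 0,"wy": 0,"wz": 0,"tx": 0.03,"ty": 0,"tz": 0,"jaw": 0.0918},
    {"wx": 0,"wy": 0,"wz": 0,"tx": 0.03,"ty": 0,"tz": 0,"jaw": 0.0918}
  ]
}}

```text
time: 2.95
tcp_pos: [0.439, 0.1653, 0.0762]
tool_rot: [0.023, 1.569, -0.021]
contact_force: [0.4, -0.8, -0.5]
grip_width: 0.0918
```

>>> {"name": "jog_arm", "arguments": {
  "moves": [
    {"wx": 0,"wy": 0,"wz": 0,"tx": 0.025,"ty": 0,"tz": 0,"jaw": 0.0918},
    {"wx": 0,"wy": 0,"wz": 0,"tx": 0.018,"ty": 0,"tz": 0,"jaw": 0.0918},
    {"wx": 0,"wy": 0,"wz": 0,"tx": 0.013,"ty": 0,"tz": 0,"jaw": 0.0918},
    {"wx": 0,"wy": 0,"wz": 0,"tx": 0,"ty": 0,"tz": 0,"jaw": 0.0918},
    {"wx": 0,"wy": 0,"wz": 0,"tx": 0,"ty": 0,"tz": 0,"jaw": 0.0918},
    {"wx": 0,"wy": 0,"wz": 0,"tx": 0,"ty": 0,"tz": 0,"jaw": 0.0918}
  ]
}}

```text
time: 3.45
tcp_pos: [0.44, 0.1647, 0.0216]
tool_rot: [0.024, 1.57, -0.023]
contact_force: [-0.4, 0.5, 0.4]
grip_width: 0.0918
```

>>> {"name": "jog_arm", "arguments": {
  "moves": [
    {"wx": 0,"wy": 0,"wz": 0,"tx": 0,"ty": 0,"tz": 0.01,"jaw": 0.0918},
    {"wx": 0,"wy": 0,"wz": 0,"tx": 0,"ty": 0,"tz": 0.01,"jaw": 0.0918},
    {"wx": 0,"wy": 0,"wz": 0,"tx": 0,"ty": 0,"tz": 0.01,"jaw": 0.0918},
    {"wx": 0,"wy": 0,"wz": 0,"tx": 0,"ty": 0,"tz": 0.01,"jaw": 0.0918},
    {"wx": 0,"wy": 0,"wz": 0,"tx": 0,"ty": 0,"tz": 0.01,"jaw": 0.0918},
    {"wx": 0,"wy": 0,"wz": 0,"tx": 0,"ty": 0,"tz": 0.01,"jaw": 0.0918},
    {"wx": 0,"wy": 0,"wz": 0,"tx": 0,"ty": 0,"tz": 0.01,"jaw": 0.0918},
    {"wx": 0,"wy": 0,"wz": 0,"tx": 0,"ty": 0,"tz": 0.01,"jaw": 0.0918},
    {"wx": 0,"wy": 0,"wz": 0,"tx": 0,"ty": 0,"tz": 0.01,"jaw": 0.0918}
  ]
}}

```text
time: 4.2
tcp_pos: [0.5296, 0.1606, 0.0201]
tool_rot: [0.024, 1.573, -0.024]
contact_force: [-3.2, 0.9, -2.2]
grip_width: 0.0921
```

>>> {"name": "jog_arm", "arguments": {
  "moves": [
    {"wx": 0,"wy": 0,"wz": 0,"tx": 0,"ty": 0,"tz": 0.01,"jaw": 0.0918},
    {"wx": 0,"wy": 0,"wz": 0,"tx": 0,"ty": 0,"tz": 0.01,"jaw": 0.0918},
    {"wx": 0,"wy": 0,"wz": 0,"tx": 0,"ty": 0,"tz": 0.01,"jaw": 0.0918},
    {"wx": 0,"wy": 0,"wz": 0,"tx": 0,"ty": 0,"tz": 0,"jaw": 0.0918},
    {"wx": 0,"wy": 0,"wz": 0,"tx": 0,"ty": 0,"tz": 0,"jaw": 0.0918}
  ]
}}

```text
time: 4.62
tcp_pos: [0.5594, 0.1597, 0.0204]
tool_rot: [0.025, 1.573, -0.025]
contact_force: [-7.1, -1.0, 2.9]
grip_width: 0.0919
```

```bash
python3 - <<'E'
from h import *
s=read_state();print({k:np.round(v,4) for k,v in s.items() if k in("time","q","tcp_pos","contact_force")})
p,d=snapshot("wrist");q,_=snapshot("scene")
a=cv2.resize(p[:,:,::-1],(480,300));b=cv2.resize(q[200:400,290:530,::-1],None,fx=2,fy=2)[:, :480]
cv2.imwrite("pics/m3.png",np.hstack([cv2.resize(a,(320,200)),np.zeros((200,0,3),np.uint8)]) if 0 else np.vstack([cv2.resize(a,(480,200)),b]))
E
```

```text
{'time': np.float64(4.6167), 'q': array([-0.1281,  0.6379, -0.2538,  1.8563,  0.2399,  0.6791,  1.017 ]), 'tcp_pos': array([0.5594, 0.1597, 0.0204]), 'contact_force': array([-7.1496, -1.    ,  2.8868])}
```

View pics/m3.png

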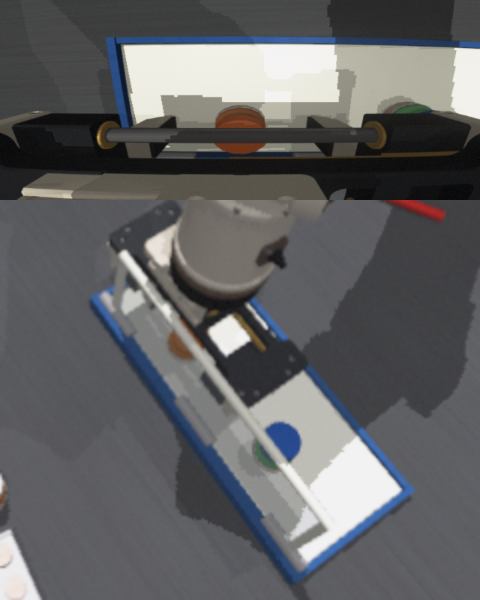

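The flap is held nearly upright by the hand's back. The orange jar is centred between the fingers and the blue jar is untouched. Closing now.

>>> {"name": "jog_arm", "arguments": {
  "moves": [
    {"wx": 0,"wy": 0,"wz": 0,"tx": 0,"ty": 0,"tz": 0,"jaw": 0.06},
    {"wx": 0,"wy": 0,"wz": 0,"tx": 0,"ty": 0,"tz": 0,"jaw": 0.045},
    {"wx": 0,"wy": 0,"wz": 0,"tx": 0,"ty": 0,"tz": 0,"jaw": 0.03},
    {"wx": 0,"wy": 0,"wz": 0,"tx": 0,"ty": 0,"tz": 0,"jaw": 0.02},
    {"wx": 0,"wy": 0,"wz": 0,"tx": 0,"ty": 0,"tz": 0,"jaw": 0.02},
    {"wx": 0,"wy": 0,"wz": 0,"tx": 0,"ty": 0,"tz": 0,"jaw": 0.02},
    {"wx": 0,"wy": 0,"wz": 0,"tx": 0,"ty": 0,"tz": 0,"jaw": 0.02},
    {"wx": 0,"wy": 0,"wz": 0,"tx": 0,"ty": 0,"tz": 0,"jaw": 0.02}
  ]
}}

```text
time: 5.38
tcp_pos: [0.5591, 0.1597, 0.0204]
tool_rot: [0.024, 1.572, -0.025]
contact_force: [-5.0, -0.8, 0.3]
grip_width: 0.0429
```

>>> {"name": "jog_arm", "arguments": {
  "moves": [
    {"wx": 0,"wy": 0,"wz": 0,"tx": 0,"ty": 0,"tz": 0,"jaw": 0.02},
    {"wx": 0,"wy": 0,"wz": 0,"tx": 0,"ty": 0,"tz": 0,"jaw": 0.02},
    {"wx": 0,"wy": 0,"wz": 0,"tx": 0,"ty": 0,"tz": 0,"jaw": 0.02},
    {"wx": 0,"wy": 0,"wz": 0,"tx": 0,"ty": 0,"tz": 0,"jaw": 0.02}
  ]
}}

```text
time: 5.72
tcp_pos: [0.5591, 0.1596, 0.0203]
tool_rot: [0.024, 1.572, -0.025]
contact_force: [-4.8, 0.5, -0.2]
grip_width: 0.033
```

>>> {"name": "jog_arm", "arguments": {
  "moves": [
    {"wx": 0,"wy": 0,"wz": 0,"tx": 0,"ty": 0,"tz": 0,"jaw": 0.02},
    {"wx": 0,"wy": 0,"wz": 0,"tx": 0,"ty": 0,"tz": 0,"jaw": 0.02},
    {"wx": 0,"wy": 0,"wz": 0,"tx": 0,"ty": 0,"tz": 0,"jaw": 0.02}
  ]
}}

```text
time: 5.97
tcp_pos: [0.5591, 0.1596, 0.0204]
tool_rot: [0.024, 1.572, -0.025]
contact_force: [-5.8, -0.6, 0.3]
grip_width: 0.0328
```

```bash
python3 - <<'E'
from h import *
s=read_state();print({k:np.round(v,4) for k,v in s.items() if k in("time","tcp_pos","contact_force","grip_width")})
p,d=snapshot("wrist");cv2.imwrite("pics/w4.png",p[:,:,::-1])
E
```

```text
{'time': np.float64(5.9667), 'tcp_pos': array([0.5591, 0.1596, 0.0204]), 'contact_force': array([-5.7594, -0.6075,  0.3123]), 'grip_width': np.float64(0.0328)}
```

View pics/w4.png

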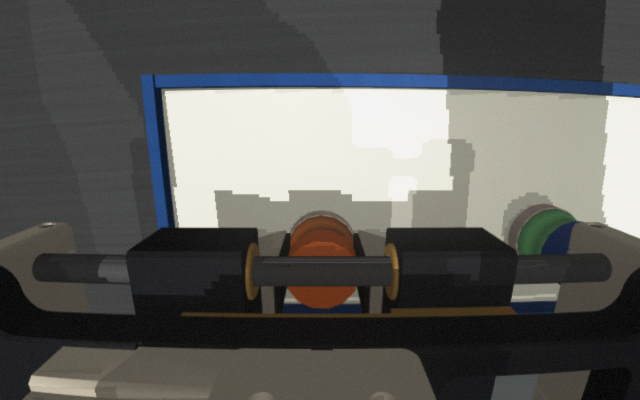

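The jar is held between the fingers (cap x ≈287–360, opening steady at 32.8 mm), and the blue jar still stands. Lifting.

>>> {"name": "jog_arm", "arguments": {
  "moves": [
    {"wx": 0,"wy": 0,"wz": 0,"tx": -0.004,"ty": 0,"tz": 0,"jaw": 0.02},
    {"wx": 0,"wy": 0,"wz": 0,"tx": -0.005,"ty": 0,"tz": 0,"jaw": 0.02},
    {"wx": 0,"wy": 0,"wz": 0,"tx": -0.005,"ty": 0,"tz": 0,"jaw": 0.02},
    {"wx": 0,"wy": 0,"wz": 0,"tx": -0.004,"ty": 0,"tz": 0,"jaw": 0.02},
    {"wx": 0,"wy": 0,"wz": 0,"tx": 0,"ty": 0,"tz": 0,"jaw": 0.02},
    {"wx": 0,"wy": 0,"wz": 0,"tx": 0,"ty": 0,"tz": 0,"jaw": 0.02},
    {"wx": 0,"wy": 0,"wz": 0,"tx": 0,"ty": 0,"tz": 0,"jaw": 0.02}
  ]
}}

```text
time: 6.6
tcp_pos: [0.5608, 0.1602, 0.0396]
tool_rot: [0.025, 1.569, -0.024]
contact_force: [-4.3, 0.1, 1.2]
grip_width: 0.033
```

```bash
python3 - <<'E'
from h import *
s=read_state();print({k:np.round(v,4) for k,v in s.items() if k in("time","tcp_pos","contact_force","grip_width")})
p,d=snapshot("wrist");q,_=snapshot("scene")
cv2.imwrite("pics/m5.png",np.vstack([p[200:340,200:440,::-1].repeat(2,0).repeat(2,1),cv2.resize(q[220:380,300:540,::-1],None,fx=2,fy=2)]))
E
```

```text
{'time': np.float64(6.6), 'tcp_pos': array([0.5608, 0.1602, 0.0396]), 'contact_force': array([-4.3074,  0.0813,  1.2194]), 'grip_width': np.float64(0.033)}
```

View pics/m5.png

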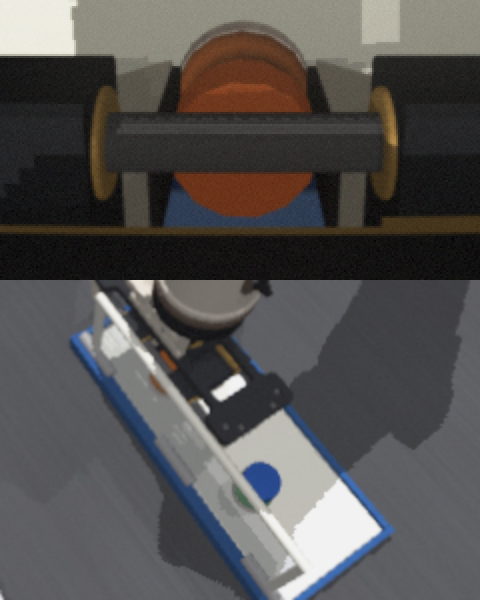

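The jar is lifted in the grip with the flap still held back, and the blue jar still stands. Withdrawing level, then up.

>>> {"name": "jog_arm", "arguments": {
  "moves": [
    {"wx": 0,"wy": 0,"wz": 0,"tx": 0,"ty": 0,"tz": -0.008,"jaw": 0.02},
    {"wx": 0,"wy": 0,"wz": 0,"tx": 0,"ty": 0,"tz": -0.012,"jaw": 0.02},
    {"wx": 0,"wy": 0,"wz": 0,"tx": 0,"ty": 0,"tz": -0.012,"jaw": 0.02},
    {"wx": 0,"wy": 0,"wz": 0,"tx": 0,"ty": 0,"tz": -0.012,"jaw": 0.02},
    {"wx": 0,"wy": 0,"wz": 0,"tx": 0,"ty": 0,"tz": -0.012,"jaw": 0.02},
    {"wx": 0,"wy": 0,"wz": 0,"tx": 0,"ty": 0,"tz": -0.012,"jaw": 0.02},
    {"wx": 0,"wy": 0,"wz": 0,"tx": 0,"ty": 0,"tz": -0.012,"jaw": 0.02},
    {"wx": 0,"wy": 0,"wz": 0,"tx": 0,"ty": 0,"tz": -0.012,"jaw": 0.02},
    {"wx": 0,"wy": 0,"wz": 0,"tx": 0,"ty": 0,"tz": -0.012,"jaw": 0.02},
    {"wx": 0,"wy": 0,"wz": 0,"tx": 0,"ty": 0,"tz": -0.012,"jaw": 0.02}
  ]
}}

```text
time: 7.53
tcp_pos: [0.4447, 0.1636, 0.0392]
tool_rot: [0.027, 1.568, -0.025]
contact_force: [-0.7, -0.6, -0.3]
grip_width: 0.0325
```

>>> {"name": "jog_arm", "arguments": {
  "moves": [
    {"wx": 0,"wy": 0,"wz": 0,"tx": -0.015,"ty": 0,"tz": -0.006,"jaw": 0.02},
    {"wx": 0,"wy": 0,"wz": 0,"tx": -0.02,"ty": 0,"tz": 0,"jaw": 0.02},
    {"wx": 0,"wy": 0,"wz": 0,"tx": -0.025,"ty": 0,"tz": 0,"jaw": 0.02},
    {"wx": 0,"wy": 0,"wz": 0,"tx": -0.025,"ty": 0,"tz": 0,"jaw": 0.02},
    {"wx": 0,"wy": 0,"wz": 0,"tx": -0.015,"ty": 0,"tz": 0,"jaw": 0.02},
    {"wx": 0,"wy": 0,"wz": 0,"tx": 0,"ty": -0.015,"tz": 0.003,"jaw": 0.02},
    {"wx": 0,"wy": 0,"wz": 0,"tx": 0,"ty": -0.02,"tz": 0.004,"jaw": 0.02},
    {"wx": 0,"wy": 0,"wz": 0,"tx": 0,"ty": -0.02,"tz": 0.004,"jaw": 0.02},
    {"wx": 0,"wy": 0,"wz": 0,"tx": 0,"ty": -0.02,"tz": 0.004,"jaw": 0.02},
    {"wx": 0,"wy": 0,"wz": 0,"tx": 0,"ty": -0.02,"tz": 0.004,"jaw": 0.02}
  ]
}}

```text
time: 8.37
tcp_pos: [0.4552, 0.0671, 0.1394]
tool_rot: [0.026, 1.567, -0.025]
contact_force: [0.5, 0.2, -0.8]
grip_width: 0.0333
```

>>> {"name": "jog_arm", "arguments": {
  "moves": [
    {"wx": 0,"wy": 0,"wz": 0,"tx": 0,"ty": -0.026,"tz": 0.008,"jaw": 0.02},
    {"wx": 0,"wy": 0,"wz": 0,"tx": 0,"ty": -0.026,"tz": 0.008,"jaw": 0.02},
    {"wx": 0,"wy": 0,"wz": 0,"tx": 0,"ty": -0.026,"tz": 0.008,"jaw": 0.02},
    {"wx": 0,"wy": 0,"wz": 0,"tx": 0,"ty": -0.026,"tz": 0.008,"jaw": 0.02},
    {"wx": 0,"wy": 0,"wz": 0,"tx": 0,"ty": -0.026,"tz": 0.008,"jaw": 0.02},
    {"wx": 0,"wy": 0,"wz": 0,"tx": 0,"ty": -0.026,"tz": 0.008,"jaw": 0.02},
    {"wx": 0,"wy": 0,"wz": 0,"tx": 0,"ty": -0.026,"tz": 0.008,"jaw": 0.02},
    {"wx": 0,"wy": 0,"wz": 0,"tx": 0,"ty": -0.026,"tz": 0.008,"jaw": 0.02},
    {"wx": 0,"wy": 0,"wz": 0,"tx": 0,"ty": -0.026,"tz": 0.008,"jaw": 0.02},
    {"wx": 0,"wy": 0,"wz": 0,"tx": 0,"ty": -0.026,"tz": 0.008,"jaw": 0.02}
  ]
}}

```text
time: 9.2
tcp_pos: [0.5269, -0.1964, 0.1392]
tool_rot: [0.025, 1.568, -0.027]
contact_force: [0.9, 0.1, -0.2]
grip_width: 0.033
```

>>> {"name": "jog_arm", "arguments": {
  "moves": [
    {"wx": 0,"wy": 0,"wz": 0,"tx": 0,"ty": -0.022,"tz": 0.008,"jaw": 0.02},
    {"wx": 0,"wy": 0,"wz": 0,"tx": 0,"ty": -0.017,"tz": 0.005,"jaw": 0.02},
    {"wx": 0,"wy": 0,"wz": 0,"tx": 0,"ty": 0,"tz": 0,"jaw": 0.02},
    {"wx": 0,"wy": 0,"wz": 0,"tx": 0,"ty": 0,"tz": 0,"jaw": 0.02},
    {"wx": 0,"wy": 0,"wz": 0,"tx": 0,"ty": 0,"tz": 0,"jaw": 0.02}
  ]
}}

```text
time: 9.62
tcp_pos: [0.5377, -0.2331, 0.1387]
tool_rot: [0.025, 1.57, -0.025]
contact_force: [-0.2, 0.7, -1.1]
grip_width: 0.0327
```

```bash
python3 - <<'E'
from h import *
s=read_state();print({k:np.round(v,4) for k,v in s.items() if k in("time","tcp_pos","tool_rot","contact_force","grip_width")})
p,d=snapshot("wrist");q,_=snapshot("scene");t,_=snapshot("top")
cv2.imwrite("pics/m6.png",np.vstack([cv2.resize(p[:,:,::-1],(480,300)),cv2.resize(q[20:220,190:510,::-1],(480,300))]))
E
```

```text
{'time': np.float64(9.6167), 'tcp_pos': array([ 0.5377, -0.2331,  0.1387]), 'tool_rot': array([ 0.0251,  1.57  , -0.0246]), 'contact_force': array([-0.1673,  0.7081, -1.0826]), 'grip_width': np.float64(0.0327)}
```

View pics/m6.png

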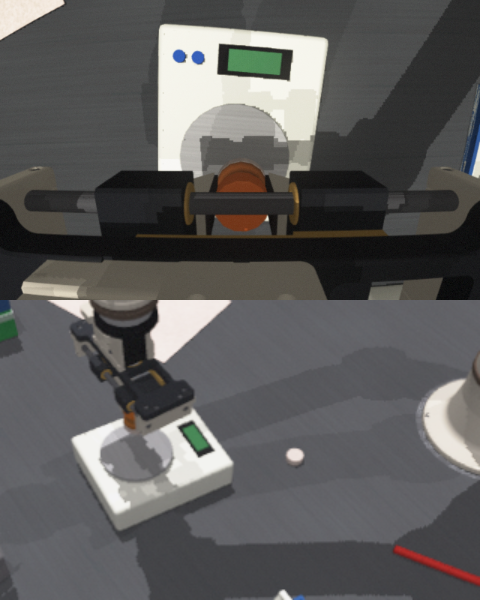

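The jar is held upright over the pan. In wrist pixels, the pan's front edge is ≈(313,139) and its sides are ≈(240,207) and (385,207). Checking the centre from those.

```bash
python3 - <<'E'
from h import *
s=read_state()
for u,v in((313,139),(240,207),(385,207)): print(world("wrist",u,v,.066,st=s).round(4))
E
```

```text
[ 0.484  -0.2365  0.066 ]
[ 0.5321 -0.2928  0.066 ]
[ 0.5353 -0.1847  0.066 ]
```

>>> {"name": "jog_arm", "arguments": {
  "moves": [
    {"wx": 0,"wy": 0,"wz": 0,"tx": 0.01,"ty": -0.004,"tz": 0.001,"jaw": 0.02},
    {"wx": 0,"wy": 0,"wz": 0,"tx": 0.012,"ty": 0,"tz": 0,"jaw": 0.02},
    {"wx": 0,"wy": 0,"wz": 0,"tx": 0.012,"ty": 0,"tz": 0,"jaw": 0.02},
    {"wx": 0,"wy": 0,"wz": 0,"tx": 0.01,"ty": 0,"tz": 0,"jaw": 0.02},
    {"wx": 0,"wy": 0,"wz": 0,"tx": 0.007,"ty": 0,"tz": 0,"jaw": 0.02},
    {"wx": 0,"wy": 0,"wz": 0,"tx": 0.002,"ty": 0,"tz": 0,"jaw": 0.02},
    {"wx": 0,"wy": 0,"wz": 0,"tx": 0,"ty": 0,"tz": 0,"jaw": 0.02},
    {"wx": 0,"wy": 0,"wz": 0,"tx": 0,"ty": 0,"tz": 0,"jaw": 0.02},
    {"wx": 0,"wy": 0,"wz": 0,"tx": 0,"ty": 0,"tz": 0,"jaw": 0.02}
  ]
}}

```text
time: 10.52
tcp_pos: [0.5389, -0.2379, 0.0862]
tool_rot: [0.024, 1.57, -0.025]
contact_force: [-0.2, 0.5, -0.9]
grip_width: 0.0325
```

>>> {"name": "jog_arm", "arguments": {
  "moves": [
    {"wx": 0,"wy": 0,"wz": 0,"tx": 0.0015,"ty": 0,"tz": 0,"jaw": 0.02},
    {"wx": 0,"wy": 0,"wz": 0,"tx": 0.001,"ty": 0,"tz": 0,"jaw": 0.02},
    {"wx": 0,"wy": 0,"wz": 0,"tx": 0,"ty": 0,"tz": 0,"jaw": 0.02},
    {"wx": 0,"wy": 0,"wz": 0,"tx": 0,"ty": 0,"tz": 0,"jaw": 0.02}
  ]
}}

```text
time: 10.85
tcp_pos: [0.5384, -0.2377, 0.0833]
tool_rot: [0.025, 1.571, -0.025]
contact_force: [0.4, -0.5, -0.9]
grip_width: 0.0329
```

Not yet touching (expected at TCP z ≈0.0805); finer steps.

>>> {"name": "jog_arm", "arguments": {
  "moves": [
    {"wx": 0,"wy": 0,"wz": 0,"tx": 0.001,"ty": 0,"tz": 0,"jaw": 0.02},
    {"wx": 0,"wy": 0,"wz": 0,"tx": 0.001,"ty": 0,"tz": 0,"jaw": 0.02},
    {"wx": 0,"wy": 0,"wz": 0,"tx": 0,"ty": 0,"tz": 0,"jaw": 0.02},
    {"wx": 0,"wy": 0,"wz": 0,"tx": 0,"ty": 0,"tz": 0,"jaw": 0.02}
  ]
}}

```text
time: 11.18
tcp_pos: [0.5383, -0.2376, 0.0811]
tool_rot: [0.025, 1.571, -0.024]
contact_force: [0.1, -0.7, -1.4]
grip_width: 0.0328
```

>>> {"name": "jog_arm", "arguments": {
  "moves": [
    {"wx": 0,"wy": 0,"wz": 0,"tx": 0.001,"ty": 0,"tz": 0,"jaw": 0.02},
    {"wx": 0,"wy": 0,"wz": 0,"tx": 0,"ty": 0,"tz": 0,"jaw": 0.02},
    {"wx": 0,"wy": 0,"wz": 0,"tx": 0,"ty": 0,"tz": 0,"jaw": 0.02}
  ]
}}

```text
time: 11.43
tcp_pos: [0.5385, -0.2377, 0.0803]
tool_rot: [0.024, 1.57, -0.025]
contact_force: [-0.4, 0.0, 0.5]
grip_width: 0.0326
```

>>> {"name": "jog_arm", "arguments": {
  "moves": [
    {"wx": 0,"wy": 0,"wz": 0,"tx": 0.001,"ty": 0,"tz": 0,"jaw": 0.02},
    {"wx": 0,"wy": 0,"wz": 0,"tx": 0,"ty": 0,"tz": 0,"jaw": 0.02},
    {"wx": 0,"wy": 0,"wz": 0,"tx": 0,"ty": 0,"tz": 0,"jaw": 0.02}
  ]
}}

```text
time: 11.68
tcp_pos: [0.5387, -0.2378, 0.0803]
tool_rot: [0.024, 1.57, -0.025]
contact_force: [-2.7, 1.0, 6.7]
grip_width: 0.0327
```

Contact: +6.7 N, with the height stalled at 0.0803. Releasing gently, then going straight up.

>>> {"name": "jog_arm", "arguments": {
  "moves": [
    {"wx": 0,"wy": 0,"wz": 0,"tx": -0.0005,"ty": 0,"tz": 0,"jaw": 0.034},
    {"wx": 0,"wy": 0,"wz": 0,"tx": 0,"ty": 0,"tz": 0,"jaw": 0.04},
    {"wx": 0,"wy": 0,"wz": 0,"tx": 0,"ty": 0,"tz": 0,"jaw": 0.05},
    {"wx": 0,"wy": 0,"wz": 0,"tx": 0,"ty": 0,"tz": 0,"jaw": 0.07},
    {"wx": 0,"wy": 0,"wz": 0,"tx": 0,"ty": 0,"tz": 0,"jaw": 0.085},
    {"wx": 0,"wy": 0,"wz": 0,"tx": 0,"ty": 0,"tz": 0,"jaw": 0.085},
    {"wx": 0,"wy": 0,"wz": 0,"tx": 0,"ty": 0,"tz": 0,"jaw": 0.085},
    {"wx": 0,"wy": 0,"wz": 0,"tx": 0,"ty": 0,"tz": 0,"jaw": 0.085},
    {"wx": 0,"wy": 0,"wz": 0,"tx": 0,"ty": 0,"tz": 0,"jaw": 0.085},
    {"wx": 0,"wy": 0,"wz": 0,"tx": 0,"ty": 0,"tz": 0,"jaw": 0.085}
  ]
}}

```text
time: 12.52
tcp_pos: [0.5384, -0.2377, 0.0797]
tool_rot: [0.025, 1.571, -0.025]
contact_force: [-0.2, 0.0, -0.4]
grip_width: 0.0841
```

>>> {"name": "jog_arm", "arguments": {
  "moves": [
    {"wx": 0,"wy": 0,"wz": 0,"tx": -0.01,"ty": 0,"tz": 0,"jaw": 0.085},
    {"wx": 0,"wy": 0,"wz": 0,"tx": -0.02,"ty": 0,"tz": 0,"jaw": 0.085},
    {"wx": 0,"wy": 0,"wz": 0,"tx": -0.03,"ty": 0,"tz": 0,"jaw": 0.085},
    {"wx": 0,"wy": 0,"wz": 0,"tx": -0.03,"ty": 0,"tz": 0,"jaw": 0.085},
    {"wx": 0,"wy": 0,"wz": 0,"tx": -0.03,"ty": 0,"tz": 0,"jaw": 0.085},
    {"wx": 0,"wy": 0,"wz": 0,"tx": -0.02,"ty": 0,"tz": 0.02,"jaw": 0.085},
    {"wx": 0,"wy": 0,"wz": 0,"tx": 0,"ty": 0,"tz": 0.025,"jaw": 0.085},
    {"wx": 0,"wy": 0,"wz": 0,"tx": 0,"ty": 0,"tz": 0.015,"jaw": 0.085},
    {"wx": 0,"wy": 0,"wz": 0,"tx": 0,"ty": 0,"tz": 0,"jaw": 0.085},
    {"wx": 0,"wy": 0,"wz": 0,"tx": 0,"ty": 0,"tz": 0,"jaw": 0.085}
  ]
}}

```text
time: 13.35
tcp_pos: [0.5984, -0.2391, 0.2199]
tool_rot: [0.024, 1.571, -0.024]
contact_force: [-0.3, -0.7, 0.8]
grip_width: 0.0847
```

```bash
python3 - <<'E'
from h import *
s=read_state();print({k:np.round(v,4) for k,v in s.items() if k in("time","tcp_pos","contact_force","grip_width")})
p,d=snapshot("wrist");q,_=snapshot("scene")
cv2.imwrite("pics/m7.png",np.vstack([p[:260,:,::-1],cv2.resize(q[60:400,190:510,::-1],(320,340)).repeat(1,0).repeat(2,1)]))
E
```

```text
{'time': np.float64(13.35), 'tcp_pos': array([ 0.5984, -0.2391,  0.2199]), 'contact_force': array([-0.2726, -0.656 ,  0.7911]), 'grip_width': np.float64(0.0847)}
```

View pics/m7.png

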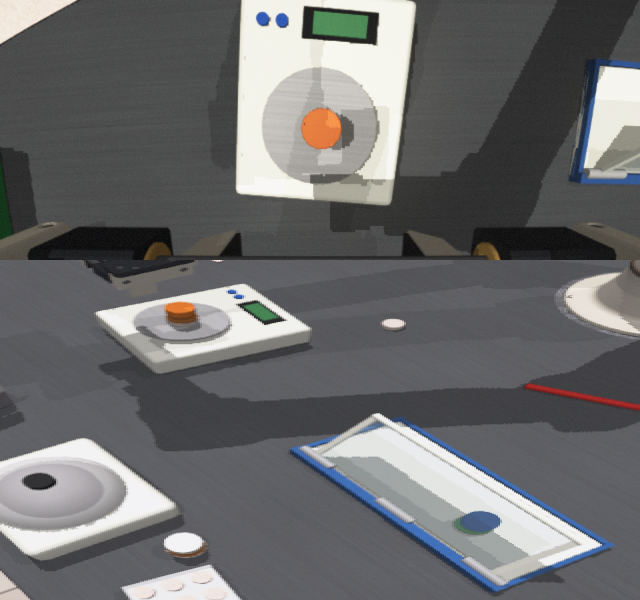

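The jar stands upright on the pan (cap (321,129), pan centre ≈(321,125)). The flap is closed and the blue jar is where it was. One numeric check, then hand in.

```bash
python3 - <<'E'
from h import *
s=read_state();print("cap",world("wrist",321,129,.111,st=s).round(4),"pan",world("wrist",321,125,.066,st=s).round(4))
q,_=snapshot("scene");a=cv2.imread("pics/scene0.png")
print("tray diff vs start",cv2.absdiff(a,q[:,:,::-1].copy())[295:385,400:500].mean().round(2))
f=lambda i:np.mean(np.nonzero(cv2.inRange(cv2.cvtColor(i,cv2.COLOR_BGR2HSV),(105,80,40),(125,255,140))[305:340,415:445]),1).round(2)
print(f(a),f(q[:,:,::-1].copy()))
print(close_job())
E
```

```text
cap [ 0.5373 -0.238   0.111 ] pan [ 0.5345 -0.2379  0.066 ]
tray diff vs start 3.0
[15.98 14.78] [17.03 13.35]
the job is handed in; nothing more can be done
None
```

The job is handed in. The orange-capped jar stands upright on the pan, and the hand is well clear of everything. No verdict is reported, so this rests on my own checks.

**What I did:** I pushed the flap to about upright with the hand, gripped the jar and lifted it about 19 mm with the flap still held back. I then withdrew level, lowered the jar onto the pan until contact (6.7 N) and released it there. The robot's clock was about 13.4 s at the end.

**Last checks:**
- **Jar on pan:** the wrist camera puts the jar about 3 mm from the pan centre (limit 25 mm).
- **Flap:** it looks closed in the last picture, as at the start. I did not measure its angle.
- **Blue jar:** it looks upright and in place. A rough colour-mask check showed its centroid shifted about 1.8 px, which I estimate at 3–4 mm. That could be lighting or mask noise or a small real shift, but it is well under the 20 mm limit.

**Disagreements along the way:**
- **Grip opening:** it read 33 mm on a jar given as 36 mm across, but the hold stayed steady.
- **Jar position:** the scene and top cameras differed by up to 11 mm on the jar before the grasp. The wrist view, about 1 mm from their mean, settled it.

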